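Close and lock the welding jig on a tube

ROBOT

A 6-joint arm with a two-finger parallel gripper is mounted at the origin on the work surface. World frame = base frame: x ahead of the robot, y to its left, z up, the work surface at z = 0. Lengths are in m, angles in degrees, forces in N, time in s.
With the tool pointing down it reaches from about 0.275 to 1 m from the base axis. Payload 8.4 kg.
Tool frame: the origin (TCP) lies on the centre line of the jaws, within the pads' length; the fingertips stand 17 mm ahead of it and the grasp point (between the pads) lies 2 mm behind it; z points along the fingers, y is the line along which they close (so a half turn about z gives the same grasp; the last joint's range is limited). The gripper opens to 85 mm and grips with 20 to 120 N. Pads are 22 mm wide; open, the fingers measure 114 mm over their backs; the gripper's body (76 mm by 85 mm) begins 54 mm behind the grasp point. The pads swing forward as they close: fully open they stand 13 mm farther back than shut.
Start: joints at [-71.356, 20.225, 93.587, -0, 66.188, -0.138], TCP at [0.201, -0.592, 0.248] pointing down, gripper open.
Joint ranges: [-150.9, 150.9], [-52.94, 120.26], [3.33, 152.33], [-74.26, 254.26], [0, 154.13], [-172.89, 172.89]. Speed limits (degrees/s): [127.2, 127.2, 159.86, 180, 180, 180].

INTERFACE

Orientations are given as [roll, pitch, yaw] about the fixed x, y, z axes, in that order (R = Rz(yaw) Ry(pitch) Rx(roll)).
In Python, from cell import bot gives the robot as it stands.
- The arm moves only by the tool play_rows, never from a script. Its arguments are lists of equal length, an entry for each row: "claw": the finger opening in mm, from 0 to 85.4; "linear": the shift along the tool's x, y, z in units of 25 mm (1.0 is 25 mm), a list of three; "twist": the turn about the tool's z in units of 6 degrees (1.0 is 6 degrees). In form: {"claw": [claw, ...], "linear": [[tx, ty, tz], ...], "twist": [twist, ...]}. A call has 1 to 20 rows; each row shifts and turns the commanded pose from where the row before left it, along the tool's axes as they then stand; what a row does not reach is not made up. A row lasts 1/12 s, in which the tool goes at most 41.7 mm and 7.16 degrees, less where a joint would pass 70% of its speed; a pose out of reach is approached as far as the arm can. A call is refused whole if a number of a shift passes 1 or a number of a turn 1, either way. A call with a gripper value outside its range is refused whole. The fingers move at their own pace and stop on an object; the grip force is fixed at half the most. Time passes only in rows, so rows that do not move let the fingers close. It gives the time, the measured TCP pose, the force, the opening and the grip force at its end, in the units of the state.
- bot.state(): the state, without advancing time (a new reading comes with each control period).
- bot.snapshot(name): name is "side" or "top"; returns (picture, depth): 400x640x3 uint8, blue, green, red; 400x640 float32, m along the optical axis (not along the pixel's ray), 0 where there is no reading.
- bot.calibration(name): a dict with "vertical_fov" (degrees; the focal length in pixels is half the picture's height over the tangent of half this angle, whatever the lens; pixels are square), "cx", "cy" (the principal point, pixels), "eye" and "attitude" of the camera in the world. Camera axes: x right, y up, looking along -z (the intrinsics and any distortion apply to the point x, -y, -z); pixel columns grow to the right and rows downward; lengths in m; the calibration is good to about 2 mm. A picture is of the moment at which its call begins. calibration takes no time and is no camera call.
- bot.hand_in(): hands the job in; it is judged then, once.
The state is a dict: "t": time; "qpos": joint angles; "qd": joint speeds; "tau": joint torques, N m; "tool_pos": TCP position; "tool_rot": TCP orientation; "ft_force": force on the tool from outside, world axes, zero at the start; "torque": the same for the moment, N m; "grip_width": finger opening in m; "finger_force": force on a finger pad.
Only numpy, scipy, OpenCV 4.12 (cv2) and the standard library are available. Lean on these libraries where they do the work, as an engineer would, in place of code of your own. Each camera call takes 0.05 s, during which the arm holds its last target. There are 200 camera calls.

TASK

Slide the jig's jaw up until the square tube is nipped squarely between the jaw and the fence, without crushing it. Then lock the jaw with its captive screw: pull the knurled head straight up against its spring until you feel the thread meet, and turn it anticlockwise, easing it upward as it climbs, until it is fully home; the thread must not be forced. Let go, with the tube still nipped and the loose things beside the jig left where they lie.

Things in the scene. Friction and masses are not known exactly. Their poses are not given: they have to be found in the camera images.
- jig: the fixed steel welding jig, a flat base 150 (x) by 300 (y) by 15 mm thick, screwed to the bench; origin under the centre of the base, on the bench. Its y axis is the direction in which the jaw closes. The fence is an upright block across the base, 130 mm wide in x, its face towards the jaw at jig y = +90 mm, its top 58 mm above the bench.
- jaw (a joint): position (m) of the sliding jaw, a grey block 62 (x) by 60 (y) mm, its top 60 mm above the bench, on the jig's centre line: its centre at jig y = -40 mm + this value, its face 30 mm further on. 0 is fully open, about 0.060 is shut on the tube against the fence. About 8 N of friction; it stays where left. Push it by its back or by the screw's head.
- tube: loose square steel tube 40 by 40 mm, 140 mm long in its own x, 3 mm wall, about 0.4 kg, lying on the jig's base (underside 15 mm above the bench) between jaw and fence, nearly parallel to the fence and a few mm off it; origin at the centre of its underside.
- knob_top (a point): centre of the top of the captive screw's head, an upright plain steel knurled cylinder 30 mm in diameter and 30 mm tall, in the middle of the jaw. Its axis is vertical. At rest its underside is 6 mm above the jaw's top (its top 96 mm above the bench) on a 12 mm stem.
- knob: the same captive screw as a body (head, stem and thread): origin on its axis, 80 mm below the top of the head; z is up along its axis.
- lift (a joint): how far (m) the screw is pulled up; 0 at rest. A spring holds it down: about 7 N at 0, plus 0.3 N per mm. The thread's mouth, unseen inside the jaw, is met between 9 and 19 mm, differing each time: there the pull meets a hard stop, felt as force above the spring's. Only within about 2 mm below that stop will the head turn into the thread; lower, turning is barred at about 0.45 rad.
- turn (a joint): turn (rad) of the screw, positive anticlockwise from above; starts at -0.2 to 0.2, stops at 2.3 (fully home). The thread starts at about 0.5, from 0.6 on lifts the screw 2 mm per rad, and past 0.8 holds it up when let go (it settles 2.5 mm at most, the thread's play). Turning takes about 0.1 N m; any grasp yaw on the round head will do; use several grasps.
- magnet: bystander: red welding magnet, 70 by 50 by 24 mm, on the bench beside the jig; origin under its centre
- collar: bystander: steel ring 40 mm across, 18 mm tall, on the bench beside the jig; origin under its centre
- offcut: bystander: flat steel offcut 90 by 30 by 8 mm, on the bench beside the jig; origin under its centre
Things that resemble listed ones, but are neither listed nor needed, are in the scene too. Of the things that look like the tube, the largest one is meant.

How it is judged:
By the outcome, as a careful person would: the job done as asked, in the order asked, and still so for the second after the job is handed in, with the robot touching nothing.
It also fails if it takes over 67 s, if anything falls off the work surface, if the arm or the gripper's body presses on something with over 40 N, if the wrist force passes 120 N, or if a joint passes its speed limit or range.

## Working session

There is one attempt and no reset: what is moved stays moved. The work goes in short steps, Python scripts to look and compute and a tool call to move; the robot and the scene stay as the last step left them, time stands still between calls to the robot, and variables do not carry over. Pictures are saved under pics/ and viewed, at most 10 in all, crops included, and the job is handed in when it is done.

Besides the shell and the picture viewer there is one more tool, called after ">>>" as name([rows], argument=value, ...), one row to a line, values as JSON. play_rows: Moves the arm, as the interface text tells. Its arguments: {"type":"object","properties":{"claw":{"type":"array","items":{"type":"number"}},"linear":{"type":"array","items":{"type":"array","items":{"type":"number"}}},"twist":{"type":"array","items":{"type":"number"}}},"required":["claw","linear","twist"]}

```bash
ls; mkdir -p pics; python3 - <<'E'
from cell import bot
import cv2,numpy as np
for n in("top","side"):
    p,d=bot.snapshot(n); cv2.imwrite(f"pics/{n}0.png",p); np.save(f"pics/{n}0.npy",d); print(n,bot.calibration(n))
print(bot.state())
E
```

```text
pics
top {'vertical_fov': 56.38249982712933, 'cx': 318.0591815681519, 'cy': 202.9404334572216, 'eye': array([0.44871803, 0.04658214, 0.73888906]), 'attitude': array([  8.24268386,  -3.19742827, -88.96657923])}
side {'vertical_fov': 44.52501495955959, 'cx': 316.86647527641804, 'cy': 197.0901689227797, 'eye': array([0.28304629, 0.54985038, 0.52448113]), 'attitude': array([  53.16702479,    0.91333482, -152.94558731])}
{'t': 0.1, 'qpos': array([-7.13556655e+01,  2.02596019e+01,  9.36263844e+01, -5.14280830e-04,
        6.61903477e+01, -1.36925032e-01]), 'qd': array([-0.01541656, -0.09758174, -0.02738192, -0.12170434, -0.09764981,
        0.06000712]), 'tau': array([ 4.77341430e-06, -6.06355762e+01, -3.42817390e+01, -1.90192668e-05,
        3.94665753e-03,  2.58604581e-05]), 'tool_pos': array([ 0.20108642, -0.59130665,  0.24761323]), 'tool_rot': array([-1.79923665e+02,  2.87810848e-04,  1.87814676e+01]), 'ft_force': array([ 0.24566983, -0.36023142,  0.60445393]), 'torque': array([ 0.02513148,  0.06237989, -0.02200792]), 'finger_force': 0.0, 'grip_width': 0.08536005872209396}
```

View pics/top0.png

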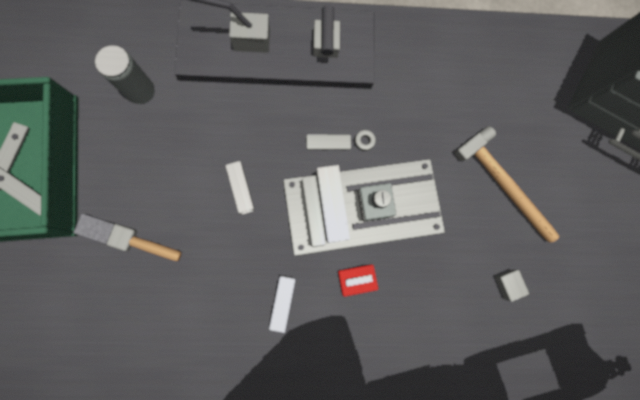

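View pics/side0.png

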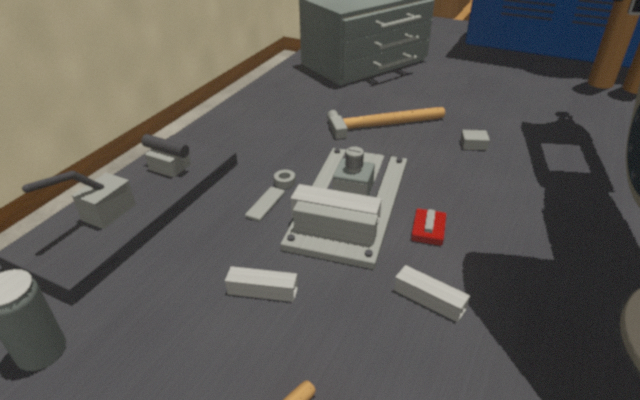

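Top view: the jig is centred near (365,207). The fence is at (313,212), the tube at (332,203), the jaw at (377,202) and the knob top at (382,199). Lookalikes for the tube are small bars at (240,187) and (283,304); I choose the largest, (332,203), which lies on the jig. Bystanders are the magnet (358,281), the collar (366,140) and the offcut (328,142).

```bash
cat > h.py <<'E'
from cell import bot
import cv2,numpy as np
from scipy.spatial.transform import Rotation as R
def cloud(n,d):
    c=bot.calibration(n); f=200/np.tan(np.radians(c['vertical_fov']/2))
    v,u=np.mgrid[0:400,0:640]
    P=np.stack([(u-c['cx'])/f*d,-(v-c['cy'])/f*d,-d],-1)
    return P@R.from_euler('xyz',c['attitude'],degrees=True).as_matrix().T+c['eye']
def rect(P,m):
    q=(P[m][:,:2]*1000).astype(np.float32); (c,s,a)=cv2.minAreaRect(q); return np.round(c,1),np.round(s,1),round(a,1),m.sum(),np.round(np.median(P[m][:,2])*1000,1)
def knobtop(P,box=None):
    return None
E
python3 - <<'E'
from h import *
d=np.load("pics/top0.npy");P=cloud("top",d);z=P[...,2]
v,u=np.mgrid[0:400,0:640]
def box(a,b,c,e):return (u>a)&(u<b)&(v>c)&(v<e)&(d>0)
print("bench",np.median(z[300:340,100:200]))
k=box(368,398,185,215)
print("knob",rect(P,k&(z>.088)&(z<.104)))
print("jaw",rect(P,box(350,405,175,230)&(z>.054)&(z<.066)))
print("tube/fence",rect(P,box(314,352,160,246)&(z>.051)&(z<.0575)),)
print("jigbase",rect(P,box(280,450,155,260)&(z>.008)&(z<.1)))
print("magnet",rect(P,box(330,385,258,302)&(z>.012)))
print("collar",rect(P,box(352,380,126,155)&(z>.01)))
for r in (185,203,225): print([int(x*1000) for x in z[r,300:400:2]])
p=cv2.imread("pics/top0.png");cv2.imwrite("pics/crop.png",cv2.resize(p[150:265,275:455],None,fx=4,fy=4,interpolation=2))
E
```

```text
bench -8.881571750019024e-05
knob (array([ 555. , -101.3]), array([30.2, 29.4]), 43.6, np.int64(240), np.float64(96.2))
jaw (array([ 555.5, -101.7]), array([61.9, 61.3]), 9.8, np.int64(776), np.float64(60.3))
tube/fence (array([546.5,  -7.2]), array([144.9,  64. ]), 8.8, np.int64(1646), np.float64(55.4))
jigbase (array([554.8, -83.3]), array([154.4, 300.1]), 9.7, np.int64(11386), np.float64(17.1))
magnet (array([408.2, -72. ]), array([49.8, 69.9]), 11.5, np.int64(952), np.float64(16.5))
collar (array([686.7, -85.5]), array([38.6, 38.5]), 0.6, np.int64(239), np.float64(18.2))
[16, 18, 58, 58, 58, 60, 58, 57, 58, 15, 53, 55, 55, 55, 56, 56, 54, 55, 56, 52, 54, 16, 14, 14, 23, 23, 24, 23, 22, 23, 24, 23, 22, 23, 21, 23, 57, 59, 59, 60, 59, 60, 60, 60, 60, 59, 14, 15, 15, 15]
[12, 14, 12, 54, 59, 58, 57, 56, 57, 57, 15, 40, 54, 54, 55, 54, 55, 55, 54, 55, 53, 54, 56, 16, 15, 13, 16, 15, 15, 15, 36, 53, 60, 59, 738, 58, 61, 82, 91, 97, 94, 95, 97, 97, 97, 58, 60, 61, 13, 14]
[15, 15, 17, 12, 15, 59, 57, 56, 57, 59, 59, 60, 14, 54, 56, 56, 55, 56, 56, 54, 55, 55, 56, 55, 15, 16, 13, 23, 22, 24, 23, 23, 24, 23, 22, 24, 24, 24, 22, 21, 24, 13, 15, 15, 15, 14, 16, 15, 15, 17]
```

View pics/crop.png

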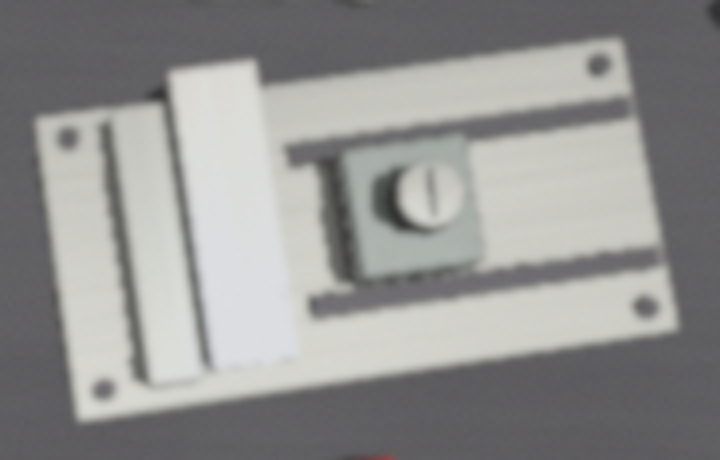

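The crop confirms the choice: the tube is the big white bar beside the fence, and the knob is the round slotted head on the jaw. The jaw already stands about 38 mm short of shut. My plan is to grip the head at yaw 9.7° (closing along jig y), push, lift, then turn in one long grasp, since j6 has the range for it.

>>> play_rows([
  [0, 0, 0],
  [0, 0, 0],
  [0.9, -0.88, 0],
  [0.9, -0.88, 0],
  [0.9, -0.88, 0],
  [0.9, -0.88, 0],
  [0.9, -0.88, 0],
  [0.9, -0.88, 0],
  [0.9, -0.88, 0],
  [0.9, -0.88, 0],
  [0.9, -0.88, 0],
  [0.9, -0.88, 0],
  [0.9, -0.88, 0],
  [0.9, -0.88, 0],
  [0.9, -0.88, 0],
  [0.9, -0.88, 0],
  [0.9, -0.88, 0],
  [0.9, -0.88, 0],
  [0.9, -0.88, 0],
  [0.9, -0.88, 0],
], claw=[70, 70, 70, 70, 70, 70, 70, 70, 70, 70, 70, 70, 70, 70, 70, 70, 70, 70, 70, 70], twist=[0.75, 0.75, 0, 0, 0, 0, 0, 0, 0, 0, 0, 0, 0, 0, 0, 0, 0, 0, 0, 0])

```text
t: 1.77
tool_pos: [0.5336, -0.1312, 0.2481]
tool_rot: [-180.0, 0.0, 9.8]
ft_force: [0.1, -0.3, -0.7]
grip_width: 0.0698
finger_force: 0.0
```

```bash
cat >> h.py <<'E'
def go(tx,ty,tz):
    s=bot.state(); M=R.from_euler('xyz',s['tool_rot'],degrees=True).as_matrix()
    d=np.array([tx,ty,tz])-s['tool_pos']
    print('t',round(s['t'],2),'pos',np.round(s['tool_pos'],4),'rot',np.round(s['tool_rot'],2),'q6',round(s['qpos'][5],1),'units',np.round(M.T@d/.025,2),'F',np.round(s['ft_force'],1),s['grip_width'])
E
python3 -c "
from h import *
go(.555,-.1013,.15)"
```

```text
t 1.77 pos [ 0.5336 -0.1312  0.2481] rot [-1.7999e+02  2.0000e-02  9.7900e+00] q6 66.2 units [ 1.05 -1.03  3.92] F [ 0.1 -0.3 -0.7] 0.06978606355442038
```

>>> play_rows([
  [0.53, -0.53, 0],
  [0.53, -0.53, 0],
  [0, 0, 0.8],
  [0, 0, 0.8],
  [0, 0, 0.8],
  [0, 0, 0.8],
  [0, 0, 0.8],
  [0, 0, 0.4],
  [0, 0, 0],
  [0, 0, 0],
  [0, 0, 0],
], claw=[60, 60, 60, 60, 60, 60, 60, 60, 60, 60, 60], twist=[0, 0, 0, 0, 0, 0, 0, 0, 0, 0, 0])

```text
t: 2.68
tool_pos: [0.5554, -0.1022, 0.1393]
tool_rot: [180.0, -0.1, 9.8]
ft_force: [-0.5, -0.2, -0.6]
grip_width: 0.06
finger_force: 0.0
```

```bash
python3 -c "
from h import *
go(.555,-.1013,.087)
for n in('top','side'):
  p,d=bot.snapshot(n); a=p[120:300,260:480] if n=='top' else p[100:270,230:470]
  cv2.imwrite('pics/%s1.png'%n,cv2.resize(a,None,fx=3,fy=3))
"
```

```text
t 2.68 pos [ 0.5554 -0.1022  0.1393] rot [ 1.7997e+02 -7.0000e-02  9.7800e+00] q6 69.6 units [-0.01 -0.04  2.09] F [-0.5 -0.2 -0.6] 0.05996933758460927
```

View pics/side1.png

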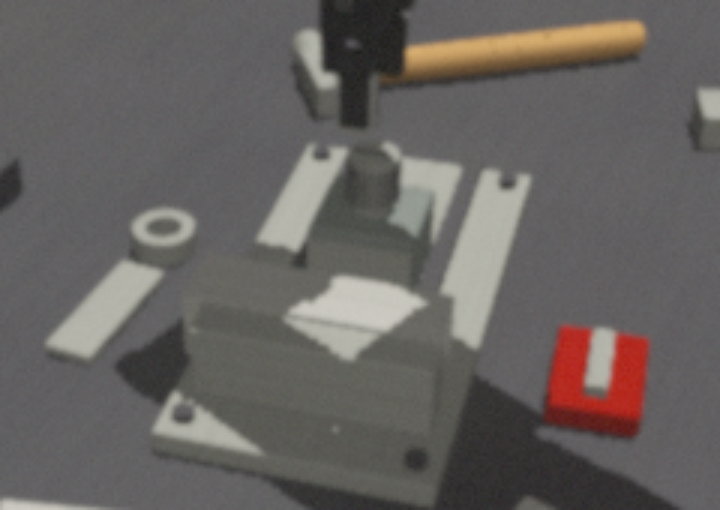

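The gripper's front finger hangs at (358,110) in the crop, directly above the head at (372,165), which matches the numbers. I'll lower and close.

>>> play_rows([
  [0, 0, 0.5],
  [0, 0, 0.5],
  [0, 0, 0.5],
  [0, 0, 0.5],
  [0, 0, 0],
  [0, 0, 0],
  [0, 0, 0],
  [0, 0, 0],
  [0, 0, 0],
  [0, 0, 0],
  [0, 0, 0],
  [0, 0, 0],
  [0, 0, 0],
  [0, 0, 0],
], claw=[60, 60, 60, 60, 60, 60, 20, 20, 20, 20, 20, 20, 20, 20], twist=[0, 0, 0, 0, 0, 0, 0, 0, 0, 0, 0, 0, 0, 0])

```text
t: 3.95
tool_pos: [0.5553, -0.1017, 0.0894]
tool_rot: [-180.0, -0.1, 9.8]
ft_force: [-2.2, 2.7, 5.9]
grip_width: 0.0282
finger_force: 58.9
```

>>> play_rows([
  [0, -0.12, 0],
  [0, -0.12, 0],
  [0, -0.12, 0],
  [0, -0.12, 0],
  [0, -0.12, 0],
  [0, -0.12, 0],
  [0, -0.12, 0],
  [0, -0.12, 0],
  [0, -0.12, 0],
  [0, 0, 0],
  [0, 0, 0],
], claw=[20, 20, 20, 20, 20, 20, 20, 20, 20, 20, 20], twist=[0, 0, 0, 0, 0, 0, 0, 0, 0, 0, 0])

```text
t: 4.87
tool_pos: [0.5511, -0.0764, 0.0894]
tool_rot: [179.9, -0.1, 9.8]
ft_force: [-0.5, -6.2, 4.9]
grip_width: 0.0282
finger_force: 59.2
```

```bash
python3 -c "
from h import *
go(.555,-.1013,.087)
p,d=bot.snapshot('top');P=cloud('top',d);z=P[...,2]
cv2.imwrite('pics/top2.png',cv2.resize(p[130:290,260:470],None,fx=3,fy=3,interpolation=2))
v,u=np.mgrid[0:400,0:640]
m=(u>290)&(u<420)&(v>155)&(v<250)&(z>.045)&(z<.064)
print(rect(P,m))
"
```

```text
t 4.87 pos [ 0.5511 -0.0764  0.0894] rot [ 1.7987e+02 -1.1000e-01  9.8300e+00] q6 72.3 units [-0.01  1.01  0.1 ] F [-0.5 -6.2  4.9] 0.028184106313344247
(array([548. , -15.5]), array([143.9,  94.9]), 9.8, np.int64(2623), np.float64(56.4))
```

View pics/top2.png

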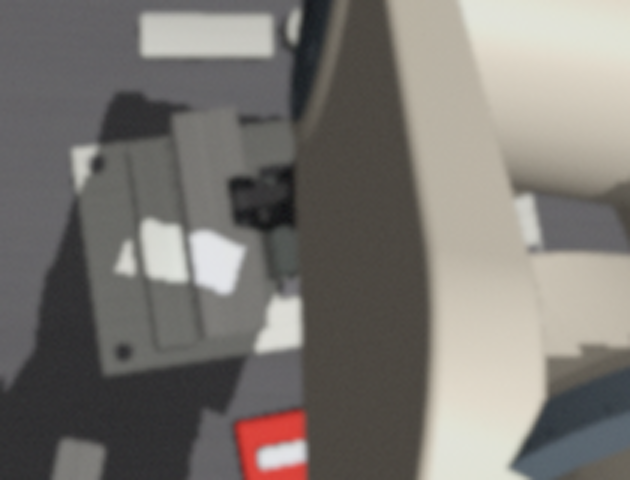

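The arm hides the jaw here, but the tube at (205,220) and fence at (165,245) show the jaw still coming up. I'll continue by force, in small steps.

>>> play_rows([
  [0, -0.05, 0],
  [0, -0.05, 0],
  [0, -0.05, 0],
  [0, -0.05, 0],
  [0, -0.05, 0],
  [0, -0.05, 0],
  [0, -0.05, 0],
  [0, -0.05, 0],
  [0, 0, 0],
], claw=[20, 20, 20, 20, 20, 20, 20, 20, 20], twist=[0, 0, 0, 0, 0, 0, 0, 0, 0])

```text
t: 5.67
tool_pos: [0.5495, -0.067, 0.0895]
tool_rot: [179.8, -0.1, 9.8]
ft_force: [-0.0, -8.5, 3.7]
grip_width: 0.028
finger_force: 59.1
```

>>> play_rows([
  [0, -0.04, 0],
  [0, -0.04, 0],
  [0, 0, 0],
  [0, 0, 0],
], claw=[20, 20, 20, 20], twist=[0, 0, 0, 0])

```text
t: 6.0
tool_pos: [0.5492, -0.0652, 0.0895]
tool_rot: [179.8, -0.1, 9.8]
ft_force: [-0.4, -8.9, 3.8]
grip_width: 0.0282
finger_force: 59.1
```

>>> play_rows([
  [0, -0.03, 0],
  [0, -0.03, 0],
  [0, 0, 0],
  [0, 0, 0],
], claw=[20, 20, 20, 20], twist=[0, 0, 0, 0])

```text
t: 6.33
tool_pos: [0.549, -0.0638, 0.0895]
tool_rot: [179.8, -0.1, 9.8]
ft_force: [0.7, -10.2, 4.3]
grip_width: 0.028
finger_force: 59.1
```

>>> play_rows([
  [0, -0.03, 0],
  [0, -0.03, 0],
  [0, 0, 0],
  [0, 0, 0],
], claw=[20, 20, 20, 20], twist=[0, 0, 0, 0])

```text
t: 6.67
tool_pos: [0.5487, -0.0623, 0.0895]
tool_rot: [179.8, -0.1, 9.8]
ft_force: [-0.3, -9.2, 4.4]
grip_width: 0.0282
finger_force: 59.1
```

>>> play_rows([
  [0, -0.03, 0],
  [0, -0.03, 0],
  [0, 0, 0],
  [0, 0, 0],
], claw=[20, 20, 20, 20], twist=[0, 0, 0, 0])

```text
t: 7.0
tool_pos: [0.5486, -0.0616, 0.0895]
tool_rot: [179.7, -0.1, 9.9]
ft_force: [0.2, -13.9, 3.0]
grip_width: 0.0279
finger_force: 59.1
```

>>> play_rows([
  [0, -0.03, 0],
  [0, 0, 0],
  [0, 0, 0],
  [0, 0, 0],
], claw=[20, 20, 20, 20], twist=[0, 0, 0, 0])

```text
t: 7.33
tool_pos: [0.5486, -0.0613, 0.0895]
tool_rot: [179.7, -0.1, 9.9]
ft_force: [-0.5, -16.4, 2.9]
grip_width: 0.028
finger_force: 59.2
```

>>> play_rows([
  [0, -0.04, 0],
  [0, -0.04, 0],
  [0, 0, 0],
  [0, 0, 0],
  [0, 0, 0],
], claw=[20, 20, 20, 20, 20], twist=[0, 0, 0, 0, 0])

```text
t: 7.75
tool_pos: [0.5485, -0.0601, 0.0898]
tool_rot: [179.6, -0.2, 9.9]
ft_force: [0.4, -22.5, 4.5]
grip_width: 0.028
finger_force: 59.6
```

```bash
python3 -c "
from h import *
go(.5486,-.0613,.095)
p,d=bot.snapshot('side')
cv2.imwrite('pics/side3.png',cv2.resize(p[120:270,250:430],None,fx=4,fy=4,interpolation=2))
p,d=bot.snapshot('top');P=cloud('top',d);z=P[...,2]
v,u=np.mgrid[0:400,0:640]
g=lambda a,b:(u>295)&(u<420)&(v>160)&(v<248)&(z>a)&(z<b)
print(rect(P,g(.045,.064)))
for r in range(170,246,6): print(r,[int(x*1000) for x in z[r,300:356:2]])
"
```

```text
t 7.75 pos [ 0.5485 -0.0601  0.0898] rot [ 1.7963e+02 -1.7000e-01  9.9200e+00] q6 74.2 units [-0.01  0.05 -0.21] F [  0.4 -22.5   4.5] 0.02800710056376985
(array([545.5,  -1.3]), array([143.9,  66. ]), 9.6, np.int64(2207), np.float64(56.5))
170 [1, 0, 1, 3, 2, 1, 0, 41, 54, 56, 54, 56, 54, 55, 57, 56, 54, 53, 58, 1, 414, 425, 432, 435, 439, 456, 470, 480]
176 [-1, 0, 11, 15, 58, 58, 56, 58, 54, 54, 53, 55, 55, 56, 55, 57, 55, 55, 55, 16, 403, 423, 428, 428, 444, 460, 473, 485]
182 [14, 15, 58, 59, 58, 56, 56, 58, 58, 56, 55, 54, 55, 55, 54, 54, 55, 56, 56, 14, 16, 410, 416, 435, 450, 463, 478, 489]
188 [11, 15, 56, 57, 57, 57, 57, 57, 58, 56, 54, 54, 56, 55, 55, 54, 55, 56, 52, 55, 16, 403, 423, 441, 455, 469, 481, 493]
194 [14, 16, 24, 58, 58, 59, 60, 57, 56, 59, 56, 56, 57, 171, 172, 172, 173, 176, 177, 179, 179, 411, 428, 445, 460, 473, 484, 498]
200 [13, 15, 14, 58, 57, 59, 58, 59, 59, 58, 54, 55, 56, 56, 171, 171, 173, 166, 165, 164, 129, 418, 434, 450, 464, 478, 490, 499]
206 [14, 16, 16, 32, 57, 60, 58, 58, 59, 59, 57, 55, 53, 55, 55, 169, 166, 150, 144, 141, 136, 423, 440, 454, 468, 482, 492, 503]
212 [15, 15, 15, 13, 58, 59, 58, 60, 57, 57, 58, 57, 54, 55, 54, 53, 55, 56, 53, 54, 53, 428, 445, 458, 473, 485, 496, 507]
218 [13, 16, 15, 15, 41, 57, 58, 58, 55, 57, 58, 57, 55, 54, 53, 55, 55, 56, 56, 56, 57, 434, 450, 465, 477, 489, 499, 508]
224 [16, 15, 15, 13, 13, 55, 58, 55, 58, 59, 59, 58, 55, 55, 57, 56, 56, 54, 56, 52, 54, 440, 455, 469, 480, 492, 502, 513]
230 [14, 15, 15, 15, 15, 53, 59, 60, 60, 59, 57, 59, 52, 57, 55, 55, 56, 56, 54, 55, 55, 447, 459, 472, 485, 497, 506, 515]
236 [14, 13, 16, 14, 12, 16, 59, 58, 58, 58, 58, 58, 57, 54, 55, 55, 54, 56, 54, 53, 54, 451, 466, 477, 488, 500, 508, 517]
242 [13, 16, 14, 15, 16, 14, 54, 58, 58, 60, 55, 58, 56, 45, 17, 15, 15, 16, 14, 15, 13, 456, 468, 481, 493, 502, 513, 520]
```

View pics/side3.png

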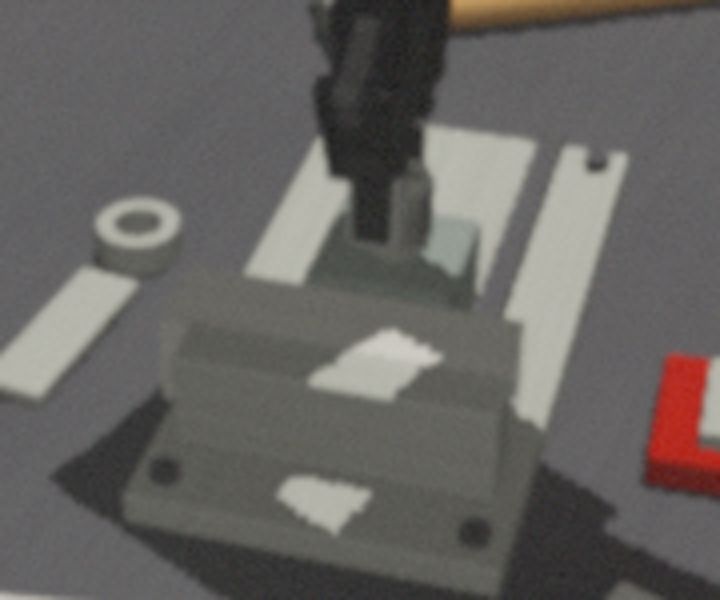

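The side view shows the tube flat against the fence with no gap left, and the bystanders unmoved. One more small push will confirm the hard stop.

>>> play_rows([
  [0, -0.04, 0],
  [0, -0.02, 0],
  [0, 0, 0],
  [0, 0, 0],
  [0, 0, 0],
], claw=[20, 20, 20, 20, 20], twist=[0, 0, 0, 0, 0])

```text
t: 8.27
tool_pos: [0.5485, -0.0596, 0.0898]
tool_rot: [179.5, -0.2, 10.0]
ft_force: [0.5, -29.3, 2.7]
grip_width: 0.0282
finger_force: 59.6
```

>>> play_rows([
  [0, 0.05, 0],
  [0, 0.05, 0],
  [0, 0, -0.05],
  [0, 0, -0.05],
  [0, 0, -0.05],
  [0, 0, -0.05],
  [0, 0, -0.05],
  [0, 0, -0.05],
  [0, 0, -0.04],
  [0, 0, 0],
  [0, 0, 0],
], claw=[20, 20, 20, 20, 20, 20, 20, 20, 20, 20, 20], twist=[0, 0, 0, 0, 0, 0, 0, 0, 0, 0, 0])

```text
t: 9.18
tool_pos: [0.5481, -0.0605, 0.0971]
tool_rot: [179.7, -0.1, 9.9]
ft_force: [2.7, -18.4, -8.7]
grip_width: 0.0281
finger_force: 59.7
```

>>> play_rows([
  [0, 0, -0.04],
  [0, 0, -0.04],
  [0, 0, 0],
  [0, 0, 0],
], claw=[20, 20, 20, 20], twist=[0, 0, 0, 0])

```text
t: 9.52
tool_pos: [0.5481, -0.0605, 0.099]
tool_rot: [179.7, -0.1, 9.9]
ft_force: [3.6, -19.0, -8.8]
grip_width: 0.0279
finger_force: 59.8
```

>>> play_rows([
  [0, 0, -0.03],
  [0, 0, -0.03],
  [0, 0, 0],
  [0, 0, 0],
], claw=[20, 20, 20, 20], twist=[0, 0, 0, 0])

```text
t: 9.85
tool_pos: [0.5481, -0.0605, 0.1005]
tool_rot: [179.7, -0.1, 9.9]
ft_force: [3.6, -19.2, -10.1]
grip_width: 0.0282
finger_force: 59.8
```

>>> play_rows([
  [0, 0, -0.03],
  [0, 0, -0.03],
  [0, 0, 0],
  [0, 0, 0],
], claw=[20, 20, 20, 20], twist=[0, 0, 0, 0])

```text
t: 10.18
tool_pos: [0.548, -0.0605, 0.1019]
tool_rot: [179.7, -0.1, 9.9]
ft_force: [3.8, -18.1, -9.7]
grip_width: 0.0283
finger_force: 59.8
```

>>> play_rows([
  [0, 0, -0.03],
  [0, 0, -0.03],
  [0, 0, 0],
  [0, 0, 0],
], claw=[20, 20, 20, 20], twist=[0, 0, 0, 0])

```text
t: 10.52
tool_pos: [0.548, -0.0605, 0.1034]
tool_rot: [179.7, -0.1, 9.9]
ft_force: [3.5, -19.0, -10.9]
grip_width: 0.0279
finger_force: 59.8
```

>>> play_rows([
  [0, 0, -0.03],
  [0, 0, -0.03],
  [0, 0, 0],
  [0, 0, 0],
], claw=[20, 20, 20, 20], twist=[0, 0, 0, 0])

```text
t: 10.85
tool_pos: [0.548, -0.0605, 0.1048]
tool_rot: [179.7, -0.1, 9.9]
ft_force: [4.7, -19.8, -10.8]
grip_width: 0.0283
finger_force: 59.9
```

>>> play_rows([
  [0, 0, -0.03],
  [0, 0, -0.03],
  [0, 0, 0],
  [0, 0, 0],
], claw=[20, 20, 20, 20], twist=[0, 0, 0, 0])

```text
t: 11.18
tool_pos: [0.5478, -0.0605, 0.1057]
tool_rot: [179.7, -0.1, 9.9]
ft_force: [5.7, -19.9, -18.4]
grip_width: 0.0282
finger_force: 60.7
```

The hard stop is met at a lift of about 16 mm: the force jumped from 11 to 18 N. I'll ease back about 1 mm and start turning anticlockwise (negative twist about the downward tool z).

>>> play_rows([
  [0, 0, 0.04],
  [0, 0, 0],
  [0, 0, 0],
  [0, 0, 0],
  [0, 0, 0],
  [0, 0, 0],
  [0, 0, 0],
  [0, 0, 0],
  [0, 0, 0],
  [0, 0, 0],
], claw=[20, 20, 20, 20, 20, 20, 20, 20, 20, 20], twist=[0, 0, -0.5, -0.5, -0.5, -0.5, -0.5, -0.5, 0, 0])

```text
t: 12.02
tool_pos: [0.5479, -0.0599, 0.1052]
tool_rot: [179.7, -0.0, 27.9]
ft_force: [3.7, -14.6, -11.8]
grip_width: 0.0279
finger_force: 61.5
```

```bash
python3 -c "
from h import *
go(.5478,-.0605,.105);print(bot.state()['torque'])"
```

```text
t 12.02 pos [ 0.5479 -0.0599  0.1052] rot [ 1.7974e+02 -1.0000e-02  2.7890e+01] q6 56.0 units [-0.02  0.02  0.01] F [  3.7 -14.6 -11.8] 0.027875077204766854
[-2.98261598 -0.94834143  0.12174201]
```

>>> play_rows([
  [0, 0, 0],
  [0, 0, 0],
  [0, 0, 0],
  [0, 0, 0],
  [0, 0, 0],
  [0, 0, 0],
  [0, 0, 0],
  [0, 0, 0],
], claw=[20, 20, 20, 20, 20, 20, 20, 20], twist=[-0.5, -0.5, -0.5, -0.5, -0.5, -0.5, 0, 0])

```text
t: 12.68
tool_pos: [0.5475, -0.0594, 0.1051]
tool_rot: [179.8, 0.1, 45.9]
ft_force: [4.0, -13.1, -11.8]
grip_width: 0.0282
finger_force: 61.5
```

```bash
python3 -c "
from h import *
go(.5478,-.0605,.105);print(bot.state()['torque'])"
```

```text
t 12.68 pos [ 0.5475 -0.0594  0.1051] rot [1.7982e+02 7.0000e-02 4.5870e+01] q6 38.0 units [-0.02  0.04  0.  ] F [  4.  -13.1 -11.8] 0.028157224911840546
[-2.30975351 -0.79311929  0.10006009]
```

>>> play_rows([
  [0, 0, 0],
  [0, 0, 0],
  [0, 0, -0.004],
  [0, 0, -0.004],
  [0, 0, 0],
  [0, 0, 0],
  [0, 0, 0],
], claw=[20, 20, 20, 20, 20, 20, 20], twist=[-0.5, -0.5, -0.5, -0.5, 0, 0, 0])

```text
t: 13.27
tool_pos: [0.5471, -0.0591, 0.1051]
tool_rot: [179.9, 0.1, 57.8]
ft_force: [3.0, -9.9, -12.1]
grip_width: 0.0283
finger_force: 61.5
```

```bash
python3 -c "
from h import *
go(.5478,-.0605,.105);print(bot.state()['torque'])"
```

```text
t 13.27 pos [ 0.5471 -0.0591  0.1051] rot [1.7989e+02 1.1000e-01 5.7840e+01] q6 26.1 units [-0.03  0.05  0.  ] F [  3.   -9.9 -12.1] 0.028301777911987878
[-1.98964883 -0.56097569  0.10970153]
```

>>> play_rows([
  [0, 0, -0.004],
  [0, 0, -0.004],
  [0, 0, -0.004],
  [0, 0, -0.004],
  [0, 0, -0.004],
  [0, 0, -0.004],
  [0, 0, 0],
  [0, 0, 0],
], claw=[20, 20, 20, 20, 20, 20, 20, 20], twist=[-0.5, -0.5, -0.5, -0.5, -0.5, -0.5, 0, 0])

```text
t: 13.93
tool_pos: [0.5464, -0.0588, 0.1054]
tool_rot: [-180.0, 0.1, 75.8]
ft_force: [1.1, -9.8, -11.5]
grip_width: 0.0279
finger_force: 61.5
```

```bash
python3 -c "
from h import *
go(.5478,-.0605,.105);print(bot.state()['torque'])"
```

```text
t 13.93 pos [ 0.5464 -0.0588  0.1054] rot [-1.7998e+02  1.3000e-01  7.5850e+01] q6 8.0 units [-0.05  0.07  0.02] F [  1.1  -9.8 -11.5] 0.02793000513747102
[-1.6198732  -0.23587109  0.08625438]
```

>>> play_rows([
  [0, 0, -0.004],
  [0, 0, -0.004],
  [0, 0, -0.004],
  [0, 0, -0.004],
  [0, 0, -0.004],
  [0, 0, -0.004],
  [0, 0, -0.004],
  [0, 0, -0.004],
  [0, 0, 0],
  [0, 0, 0],
], claw=[20, 20, 20, 20, 20, 20, 20, 20, 20, 20], twist=[-0.5, -0.5, -0.5, -0.5, -0.5, -0.5, -0.5, -0.5, 0, 0])

```text
t: 14.77
tool_pos: [0.5453, -0.0587, 0.1058]
tool_rot: [-179.8, 0.1, 99.9]
ft_force: [-1.5, -9.7, -11.2]
grip_width: 0.028
finger_force: 61.6
```

```bash
python3 -c "
from h import *
go(.5478,-.0605,.105);print(bot.state()['torque'])"
```

```text
t 14.77 pos [ 0.5453 -0.0587  0.1058] rot [-1.798e+02  8.000e-02  9.985e+01] q6 -16.0 units [-0.09  0.09  0.03] F [ -1.5  -9.7 -11.2] 0.02798943428028047
[-1.7123328   0.30782342  0.06730681]
```

>>> play_rows([
  [0, 0, -0.005],
  [0, 0, -0.005],
  [0, 0, -0.005],
  [0, 0, -0.005],
  [0, 0, -0.005],
  [0, 0, -0.005],
  [0, 0, 0],
  [0, 0, 0],
], claw=[20, 20, 20, 20, 20, 20, 20, 20], twist=[-0.5, -0.5, -0.5, -0.5, -0.5, -0.5, 0, 0])

```text
t: 15.43
tool_pos: [0.5446, -0.059, 0.1063]
tool_rot: [-179.7, -0.0, 117.9]
ft_force: [-3.0, -10.8, -12.2]
grip_width: 0.028
finger_force: 61.7
```

```bash
python3 -c "
from h import *
go(.5478,-.0605,.105);print(bot.state()['torque'])"
```

```text
t 15.43 pos [ 0.5446 -0.059   0.1063] rot [-1.7969e+02 -1.0000e-02  1.1786e+02] q6 -34.0 units [-0.11  0.09  0.05] F [ -3.  -10.8 -12.2] 0.02801998426610673
[-2.13611235  0.7173655   0.02528374]
```

>>> play_rows([
  [0, 0, -0.005],
  [0, 0, -0.005],
  [0, 0, -0.005],
  [0, 0, -0.005],
  [0, 0, 0],
  [0, 0, 0],
], claw=[20, 20, 20, 20, 20, 20], twist=[-0.5, -0.5, -0.5, -0.5, 0, 0])

```text
t: 15.93
tool_pos: [0.5442, -0.0593, 0.1067]
tool_rot: [-179.6, -0.1, 129.9]
ft_force: [-4.1, -13.2, -10.6]
grip_width: 0.0276
finger_force: 61.7
```

```bash
python3 -c "
from h import *
go(.5478,-.0605,.105);print(bot.state()['torque'],bot.state()['tau'])"
```

```text
t 15.93 pos [ 0.5442 -0.0593  0.1067] rot [-1.7965e+02 -8.0000e-02  1.2987e+02] q6 -45.9 units [-0.13  0.08  0.07] F [ -4.1 -13.2 -10.6] 0.027619209674748433
[-2.58792076  0.88510765  0.0514152 ] [  7.3051697  -63.29690695 -31.16746545   3.59088667  -0.99513922
  -0.16021054]
```

>>> play_rows([
  [0, 0, -0.005],
  [0, 0, -0.005],
  [0, 0, -0.005],
  [0, 0, 0],
  [0, 0, 0],
  [0, 0, 0],
], claw=[20, 20, 20, 20, 20, 20], twist=[-0.5, -0.5, -0.5, 0, 0, 0])

```text
t: 16.43
tool_pos: [0.5439, -0.0596, 0.107]
tool_rot: [-179.6, -0.1, 138.9]
ft_force: [-4.1, -15.2, -12.4]
grip_width: 0.0276
finger_force: 61.8
```

```bash
python3 -c "
from h import *
go(.5478,-.0605,.105);print(bot.state()['torque'],bot.state()['tau'][5])"
```

```text
t 16.43 pos [ 0.5439 -0.0596  0.107 ] rot [-1.7963e+02 -1.4000e-01  1.3887e+02] q6 -54.9 units [-0.14  0.07  0.08] F [ -4.1 -15.2 -12.4] 0.027625429069601564
[-2.94696182  1.07009986  0.02504503] -0.0020098175446037203
```

>>> play_rows([
  [0, 0, -0.005],
  [0, 0, -0.005],
  [0, 0, -0.005],
  [0, 0, 0],
  [0, 0, 0],
  [0, 0, 0],
], claw=[20, 20, 20, 20, 20, 20], twist=[-0.5, -0.5, -0.5, 0, 0, 0])

```text
t: 16.93
tool_pos: [0.5438, -0.0599, 0.1073]
tool_rot: [-179.6, -0.2, 147.9]
ft_force: [-5.4, -16.5, -12.5]
grip_width: 0.0279
finger_force: 61.9
```

```bash
python3 -c "
from h import *
go(.5478,-.0605,.105);print(bot.state()['torque'],bot.state()['tau'][5])"
```

```text
t 16.93 pos [ 0.5438 -0.0599  0.1073] rot [-179.63   -0.2   147.86] q6 -63.9 units [-0.15  0.07  0.09] F [ -5.4 -16.5 -12.5] 0.027907498969471194
[-3.4676785   1.11024847 -0.12682274] -0.16552448272705078
```

>>> play_rows([
  [0, 0, -0.005],
  [0, 0, -0.005],
  [0, 0, 0],
  [0, 0, 0],
  [0, 0, 0],
], claw=[20, 20, 20, 20, 20], twist=[-0.5, -0.5, 0, 0, 0])

```text
t: 17.35
tool_pos: [0.5432, -0.0591, 0.1073]
tool_rot: [-179.7, -0.3, 153.8]
ft_force: [-6.9, -13.1, -11.8]
grip_width: 0.0282
finger_force: 61.5
```

```bash
python3 -c "
from h import *
go(.5478,-.0605,.105);print(bot.state()['torque'],bot.state()['tau'][5])"
```

```text
t 17.35 pos [ 0.5432 -0.0591  0.1073] rot [-179.7    -0.34  153.78] q6 -69.9 units [-0.19  0.03  0.09] F [ -6.9 -13.1 -11.8] 0.028200623250628984
[-2.32450318  1.245232   -0.47318148] -0.5299594067037106
```

Torque rose to about 0.47 N·m after 144° of turning: the screw is home. Now I'll let go and rise.

>>> play_rows([
  [0, 0, 0],
  [0, 0, 0],
  [0, 0, 0],
  [0, 0, 0],
  [0, 0, 0],
  [0, 0, 0],
  [0, 0, -0.3],
  [0, 0, -0.6],
  [0, 0, -0.8],
  [0, 0, -0.8],
  [0, 0, -0.8],
  [0, 0, -0.8],
  [0, 0, -0.8],
  [0, 0, -0.8],
  [0, 0, -0.8],
  [0, 0, -0.8],
], claw=[40, 45, 50, 55, 60, 60, 60, 60, 60, 60, 60, 60, 60, 60, 60, 60], twist=[0, 0, 0, 0, 0, 0, 0, 0, 0, 0, 0, 0, 0, 0, 0, 0])

```text
t: 18.68
tool_pos: [0.5468, -0.0574, 0.2934]
tool_rot: [180.0, 0.0, 153.8]
ft_force: [0.6, -0.3, -0.1]
grip_width: 0.0596
finger_force: 0.0
```

>>> play_rows([
  [0.9, 0.5, 0],
  [0.9, 0.5, 0],
  [0.9, 0.5, 0],
  [0.9, 0.5, 0],
  [0.9, 0.5, 0],
  [0.9, 0.5, 0],
  [0, 0, 0],
  [0, 0, 0],
  [0, 0, 0],
  [0, 0, 0],
  [0, 0, 0],
  [0, 0, 0],
  [0, 0, 0],
  [0, 0, 0],
  [0, 0, 0],
], claw=[60, 60, 60, 60, 60, 60, 60, 60, 60, 60, 60, 60, 60, 60, 60], twist=[0, 0, 0, 0, 0, 0, 0, 0, 0, 0, 0, 0, 0, 0, 0])

```text
t: 19.93
tool_pos: [0.4591, 0.0693, 0.2916]
tool_rot: [-180.0, -0.0, 153.8]
ft_force: [0.7, 0.3, -0.1]
grip_width: 0.06
finger_force: 0.0
```

```bash
python3 -c "
from h import *
go(.5478,-.0605,.3)
p,d=bot.snapshot('top');P=cloud('top',d);z=P[...,2]
cv2.imwrite('pics/top4.png',cv2.resize(p[120:300,270:460],None,fx=4,fy=3.2,interpolation=2))
cv2.imwrite('pics/top4.png',cv2.resize(p[130:270,275:455],None,fx=4,fy=4,interpolation=2))
v,u=np.mgrid[0:400,0:640]
g=lambda a,b:(u>295)&(u<420)&(v>160)&(v<248)&(z>a)&(z<b)
print(rect(P,g(.1,.13)),rect(P,g(.045,.064)))
"
```

```text
t 19.93 pos [0.4591 0.0693 0.2916] rot [-1.8000e+02 -1.0000e-02  1.5376e+02] q6 -55.4 units [-5.48 -3.09 -0.34] F [ 0.7  0.3 -0.1] 0.059951487461807
(array([0., 0.]), array([0., 0.]), 0.0, np.int64(0), np.float64(nan)) (array([0., 0.]), array([0., 0.]), 0.0, np.int64(0), np.float64(nan))
  return _methods._mean(a, axis=axis, dtype=dtype,
  ret = ret.dtype.type(ret / rcount)
```

View pics/top4.png

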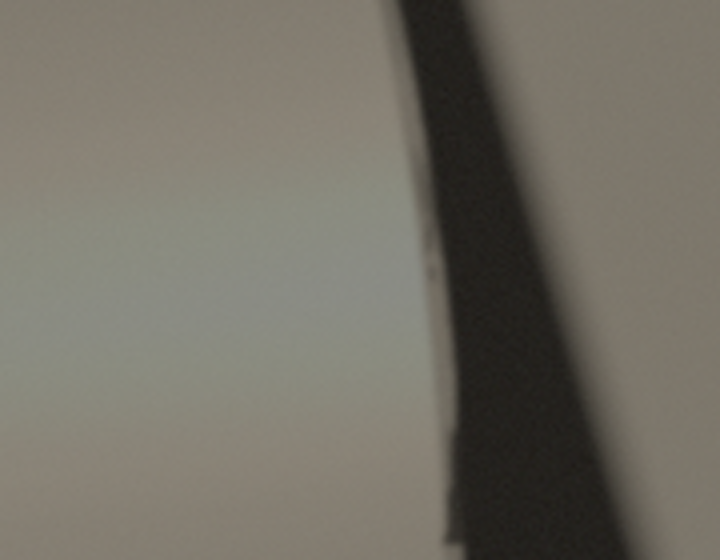

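The arm itself covers the view here; I'll move it aside.

>>> play_rows([
  [-0.17, -0.98, 0],
  [-0.17, -0.98, 0],
  [-0.17, -0.98, 0],
  [-0.17, -0.98, 0],
  [-0.17, -0.98, 0],
  [-0.17, -0.98, 0],
  [-0.17, -0.98, 0],
  [-0.17, -0.98, 0],
  [-0.17, -0.98, 0],
  [-0.17, -0.98, 0],
  [-0.17, -0.98, 0],
  [-0.17, -0.98, 0],
  [-0.17, -0.98, 0],
  [-0.17, -0.98, 0],
  [-0.17, -0.98, 0],
  [-0.17, -0.98, 0],
  [-0.17, -0.98, 0],
  [-0.17, -0.98, 0],
  [-0.17, -0.98, 0],
  [0, 0, 0],
], claw=[60, 60, 60, 60, 60, 60, 60, 60, 60, 60, 60, 60, 60, 60, 60, 60, 60, 60, 60, 60], twist=[0, 0, 0, 0, 0, 0, 0, 0, 0, 0, 0, 0, 0, 0, 0, 0, 0, 0, 0, 0])

```text
t: 21.65
tool_pos: [0.325, -0.3873, 0.2916]
tool_rot: [-179.9, 0.0, 153.7]
ft_force: [-0.6, -0.9, -0.6]
grip_width: 0.0601
finger_force: 0.0
```

```bash
python3 -c "
from h import *
go(.5478,-.0605,.3)
p,d=bot.snapshot('top');P=cloud('top',d);z=P[...,2]
cv2.imwrite('pics/top5.png',cv2.resize(p[120:300,270:460],None,fx=3.3,fy=3.3,interpolation=2))
v,u=np.mgrid[0:400,0:640]
g=lambda a,b:(u>295)&(u<420)&(v>160)&(v<248)&(z>a)&(z<b)
print(rect(P,g(.1,.13)));print(rect(P,g(.045,.064)))
for r in (185,190,200,210,215): print(r,[int(x*1000) for x in z[r,300:390:2]])
"
```

```text
t 21.65 pos [ 0.325  -0.3873  0.2916] rot [-1.7990e+02  4.0000e-02  1.5368e+02] q6 -113.8 units [-2.19 15.67 -0.36] F [-0.6 -0.9 -0.6] 0.06011453195606868
(array([548.3, -63.1]), array([29.3, 29.2]), 46.2, np.int64(252), np.float64(111.4))
(array([550.4, -30.3]), array([143.8, 124.9]), 9.7, np.int64(3342), np.float64(57.2))
185 [15, 14, 58, 57, 58, 58, 58, 59, 57, 53, 54, 56, 56, 56, 54, 55, 54, 55, 54, 55, 17, 13, 15, 16, 24, 24, 24, 22, 21, 21, 24, 22, 23, 22, 22, 25, 24, 25, 22, 23, 26, 25, 23, 22, 23]
190 [14, 15, 51, 58, 59, 59, 59, 57, 57, 55, 56, 55, 55, 57, 55, 53, 55, 54, 56, 54, 59, 61, 60, 59, 60, 61, 60, 62, 61, 61, 60, 61, 61, 60, 60, 60, 14, 14, 15, 13, 14, 15, 14, 17, 17]
200 [17, 14, 14, 56, 58, 59, 58, 56, 55, 56, 54, 56, 54, 55, 56, 56, 55, 56, 56, 55, 55, 58, 61, 59, 59, 60, 88, 109, 111, 112, 111, 112, 112, 111, 111, 112, 61, 15, 15, 16, 17, 16, 14, 15, 16]
210 [15, 15, 14, 14, 58, 57, 59, 55, 57, 57, 57, 54, 54, 56, 57, 58, 54, 55, 56, 56, 55, 56, 60, 60, 59, 58, 62, 58, 61, 58, 60, 60, 62, 59, 58, 59, 59, 60, 16, 11, 14, 12, 15, 16, 15]
215 [13, 14, 15, 15, 55, 57, 59, 58, 57, 57, 58, 56, 55, 55, 54, 57, 56, 54, 57, 55, 56, 56, 60, 59, 60, 58, 60, 59, 59, 61, 58, 59, 60, 61, 60, 60, 58, 59, 13, 16, 14, 15, 16, 17, 16]
```

View pics/top5.png

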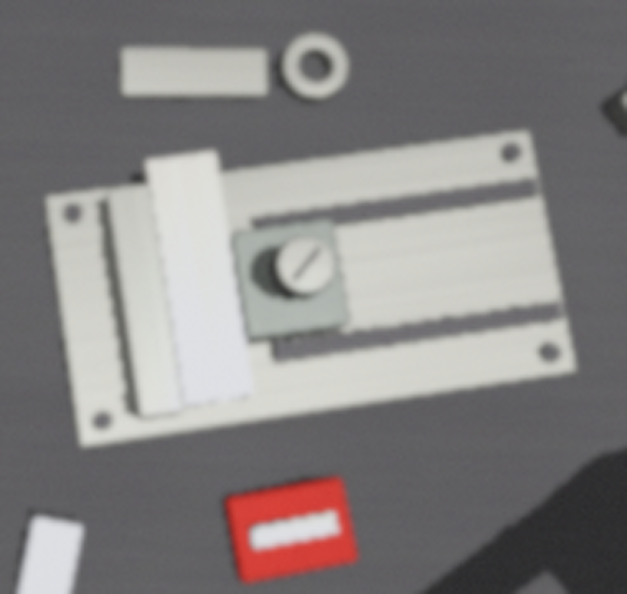

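The picture shows the tube flat between the fence and the jaw with no gap. The slot has turned 138° and now lies through (306,265) at about 48°, agreeing with the torque stop. The head is held at 111 mm by the thread, and the magnet, collar and offcut lie as before.

```bash
python3 -c "
from cell import bot
print(bot.hand_in())"
```

```text
the job is handed in; nothing more can be done
None
```

The job is handed in at about 22 s of the 67 s allowed, with no verdict returned: the tube is nipped flat against the fence, the screw was turned about 138° until it stopped and is held up by its thread, and the magnet, collar and offcut look undisturbed.

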